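# Load the vial rack and start the sampler with its two-button pair

### The arm

A 6-joint arm with a two-finger parallel gripper is mounted at the origin on the work surface. World frame = base frame: x ahead of the robot, y to its left, z up, the work surface at z = 0. Lengths are in m, angles in rad, forces in N, time in s.
With the tool pointing down it reaches from about 0.375 to 0.9 m from the base axis. Payload 3.1 kg.
Tool frame: the origin (TCP) lies between the finger pads; the fingertips stand 19 mm ahead of it and the grasp point (between the pads) is the TCP (tcp_to_tips is the distance from the TCP to the fingertips, in m); z points along the fingers, y is the direction in which the jaws open and shut (so a half turn about z gives the same grasp; the last joint's range is limited). The gripper opens to 87 mm and grips with 3 to 60 N. Pads are 19 mm wide; open, the fingers measure 117 mm over their backs; the gripper's body (75 mm by 190 mm) begins 51 mm behind the grasp point.
Start: joints at [1.125, 0.527, 1.433, -0, 1.181, -0.178], TCP at [0.165, 0.603, 0.242] pointing down, gripper open.
Joint ranges: [-3.08, 3.08], [-0.75, 2.2], [0.22, 2.44], [-1.43, 4.57], [0, 2.65], [-2.85, 2.85]. Speed limits (rad/s): [2.79, 2.79, 3.14, 3.14, 3.14, 3.14].

### API

Orientations are given as a unit quaternion [w, x, y, z].
In Python, from station import get_obs, get_image, finish_job, tcp_to_tips gives the robot as it stands.
- The arm moves only by the shell command python3 -m inch 'ROWS' [FORCE]. ROWS is JSON, a list of rows, each an object of numbers: "dx", "dy", "dz": the shift along the tool's x, y, z in m; "rx", "ry", "rz": the turn, a rotation vector about the tool's x, y, z in degrees; "fingers": the finger opening in m, from 0 to 0.087. In form: [{"dx": .., "dy": .., "dz": .., "rx": .., "ry": .., "rz": .., "fingers": ..}, ...]. A call has 1 to 20 rows; each row is the pose to reach, as a shift and turn from the pose measured when the call began, along the tool's axes at that moment; what a row does not reach only later rows make up. A row lasts 1/8 s, in which the tool goes at most 62.5 mm and 10.7 degrees, less where a joint would pass 70% of its speed; a pose out of reach is approached as far as the arm can. A call with a gripper value outside its range is refused whole. The fingers move at their own pace and stop on an object; FORCE is the grip in N (left out, the last holds). Time passes only in rows, so rows that repeat a pose let the fingers close. It gives the time, the measured TCP pose, the force and the opening at its end, in the units of the state.
- get_obs(): the state, without advancing time (a new reading comes with each control period).
- get_image(name): name is "scene" or "top" or "wrist"; returns a dict with "image" (480x640x3 uint8, red, green, blue), "fx", "fy", "cx", "cy" (pixels), "k1" (the pictures are not rectified: a ray, as slopes to the right and down, at radius r is drawn at 1 + k1 r^2 times it, then the intrinsics apply), "R" (3x3) and "t" (3): a world point X has camera coordinates R X + t. Camera axes: x right, y down, z forward; pixel columns grow to the right and rows downward; lengths in m; the calibration is good to about 2 mm. A picture is of the moment at which its call begins. There is no depth.
- finish_job(): hands the job in, once; it reports no verdict.
The state is a dict: "time": time; "joints": joint angles; "qvel": joint speeds; "tau": joint torques, N m; "eef_pos": TCP position; "tool_rot": TCP orientation; "wrist_force": force on the tool from outside, world axes, zero at the start; "moment": the same for the moment, N m; "gripper_width": opening from 0.0 (shut) to 1.0 (fully open).
Only numpy, scipy, OpenCV 4.12 (cv2) and the standard library are available. Lean on these libraries where they do the work, as an engineer would, in place of code of your own. Each camera call takes 0.05 s, during which the arm holds its last target.

### The job

Push the blue vial rack along its guide with your fingers until it is fully home against the white housing; only push it, do not pick it up. Then press the two green buttons together, one fingertip on each and never one alone, hold both fully down for two full seconds, and let go. Leave the orange buttons, the vials, jar and everything else alone.

Things in the scene. Friction and masses are not known exactly. Their poses are not given: they have to be found in the camera images.
- bay: aluminium loading deck fixed to the bench, 12 mm high, 92 mm wide, with a low steel guide rail on each side (top 24 mm above the bench) and a white housing with a red band, 110 mm wide and 85 mm high, at its far end. Origin on the bench under the guide; x runs along the guide towards the housing, z up. The deck spans x = -130 to +70 mm; the housing's front, the stop, is at x = +70 mm; the rails are 76 mm apart inside. The end at negative x is open
- rack_center (a point): centre (half-way up) of the loose blue vial rack lying on the deck between the rails: block 100 mm long (x), 64 mm wide (y), 40 mm high, 0.18 to 0.35 kg, with small crimped vials standing up to 13 mm above its top. The deck is 20 mm below this point. Fully home, against the stop, the point is at x = +20 mm of the bay; it starts 42 to 70 mm short of that and slides with friction, staying where it is left
- rack: the same rack, origin at the centre of its underside (12 mm above the bench), x along its length as for the bay
- station_green: white control box 110 x 150 x 40 mm fixed to the bench, level top with one green stripe and two green push buttons side by side along its y axis; origin at the centre of its underside, z up; the buttons lie at x = -18 mm, y = +26 to +32 mm (a) and -26 to -32 mm (b). A loose vial stands on its far part (x about +38 mm)
- station_orange: white control box 110 x 150 x 40 mm fixed to the bench, level top with one orange stripe and two orange push buttons side by side along its y axis; origin at the centre of its underside, z up; the buttons lie at x = -18 mm, y = +26 to +32 mm (a) and -26 to -32 mm (b). A loose vial stands on its far part (x about +38 mm). Not to be used: it serves another instrument
- green_a_top (a point): centre of the top face of the green button at the left end of its box (positive y of the box): round, 26 mm across, standing 10 mm proud of a 42 mm wide, 12 mm high black collar; 62 mm above the bench when up; moves down with the button. The two buttons of a box are 52 to 64 mm apart centre to centre
- green_a (a joint): travel of the green button a: 0 up, 0.006 m fully down; springs back by itself. It begins to move at about 1.2 N and is fully down at 4 N (8 N for the pair)
- green_b_top (a point): centre of the top face of the green button at the right end of its box (negative y of the box): round, 26 mm across, standing 10 mm proud of a 42 mm wide, 12 mm high black collar; 62 mm above the bench when up; moves down with the button. The two buttons of a box are 52 to 64 mm apart centre to centre
- green_b (a joint): travel of the green button b: 0 up, 0.006 m fully down; springs back by itself. It begins to move at about 1.2 N and is fully down at 4 N (8 N for the pair)
- orange_a_top (a point): centre of the top face of the orange button at the left end of its box (positive y of the box): round, 26 mm across, standing 10 mm proud of a 42 mm wide, 12 mm high black collar; 62 mm above the bench when up; moves down with the button. The two buttons of a box are 52 to 64 mm apart centre to centre
- orange_a (a joint): travel of the orange button a: 0 up, 0.006 m fully down; springs back by itself. It begins to move at about 1.2 N and is fully down at 4 N (8 N for the pair)
- orange_b_top (a point): centre of the top face of the orange button at the right end of its box (negative y of the box): round, 26 mm across, standing 10 mm proud of a 42 mm wide, 12 mm high black collar; 62 mm above the bench when up; moves down with the button. The two buttons of a box are 52 to 64 mm apart centre to centre
- orange_b (a joint): travel of the orange button b: 0 up, 0.006 m fully down; springs back by itself. It begins to move at about 1.2 N and is fully down at 4 N (8 N for the pair)
- vial_white: loose amber vial with a white cap, 22 mm across, 46 mm high, standing on the green box behind the buttons; origin at its underside
- vial_blue: loose amber vial with a blue cap, 22 mm across, 46 mm high, standing on the orange box behind the buttons; origin at its underside
- amber_bottle: loose amber bottle, 64 mm across, 100 mm high, standing just beyond the green box; origin at its underside
- cap_jar: loose white jar with a blue lid, 50 mm across, 55 mm high, standing just in front of the orange box; origin at its underside
- beaker: loose glass beaker, 66 mm across, 80 mm high, standing just beyond the orange box; origin at its underside
- spatula: loose slim steel micro-spatula, 160 mm long, 8 mm thick, lying on the near left of the bench; origin at its underside near the middle
- vial_carton: loose open cardboard carton, 140 x 80 x 45 mm, on the right of the bench; origin at its underside

How it is judged:
On the way, in this order (a step that is already met when the one before it is completed fails the run):
1. the blue rack is pushed fully home, within 4 mm of the stop (x of rack_center in the frame of bay above 0.016 m and linear speed of rack below 0.01 m/s), for 0.2 s.
2. both green buttons are held down together (more than 4 of 6 mm) for 1.8 s (value of joint each of green_a, green_b above 0.004 m), for 1.8 s.
At the end, for the whole second after the job is handed in: The rack lies flat on the deck, at rest, within 4 mm of the stop; all four buttons are up again (within 1 mm); every bystander is within 30 mm of where it stood (all of step 1 and height (world z) of rack below 0.016 m and angle between rack's own z axis and vertical below 0.05 rad and value of joint each of green_a, green_b, orange_a, orange_b below 0.001 m and distance of each of vial_white, vial_blue, amber_bottle, cap_jar, beaker, spatula, vial_carton from where it was at the start of the episode below 0.03 m); the robot touches nothing.
It fails at once if the rack is lifted or tipped (height (world z) of rack above 0.024 m or angle between rack's own z axis and vertical above 0.25 rad).
It fails at once if a green button is pressed (over 3 mm) before the rack is home (x of rack_center in the frame of bay below 0.016 m and value of joint any of green_a, green_b above 0.003 m).
It fails at once if one green button is pressed alone (over 5 mm while the other is less than 1 mm down) ((value of joint green_a above 0.005 m and value of joint green_b below 0.001 m) or (value of joint green_b above 0.005 m and value of joint green_a below 0.001 m)).
It fails at once if an orange button is pressed (over 3 mm) (value of joint any of orange_a, orange_b above 0.003 m).
It fails at once if a bystander is moved more than 30 mm or knocked over (distance of any of vial_white, vial_blue, amber_bottle, cap_jar, beaker, spatula, vial_carton from where it was at the start of the episode above 0.03 m or angle between any of vial_white, vial_blue, amber_bottle, cap_jar, beaker, vial_carton's own z axis and vertical above 0.5 rad).
It also fails if it takes over 51 s, if anything falls off the work surface, if the arm or the gripper's body presses on something with over 40 N, if the wrist force passes 120 N, or if a joint passes its speed limit or range.

## Working session

There is one attempt and no reset: what is moved stays moved. The work goes in short steps, Python scripts to look and compute and a shell command to move; the robot and the scene stay as the last step left them, time stands still between calls to the robot, and variables do not carry over. Pictures are saved under pics/ and viewed, and the job is handed in when it is done.

```bash
ls; mkdir -p pics; python3 - <<'E'
from station import *
import cv2
print(get_obs(), tcp_to_tips)
for n in ["scene","top","wrist"]:
    d=get_image(n); cv2.imwrite(f"pics/{n}0.png",d["image"][:,:,::-1])
    print(n,{k:v for k,v in d.items() if k!="image"})
E
```

```text
pics
{'time': 0.0, 'joints': array([ 1.12451976e+00,  5.28474047e-01,  1.43388078e+00, -1.40937373e-05,
        1.18138874e+00, -1.78462307e-01]), 'qvel': array([-6.32298948e-04, -2.02286106e-03, -6.63592694e-04,  2.24089208e-03,
       -4.45910051e-04, -2.16467120e-05]), 'tau': array([-1.24405702e-03, -4.40055907e+01, -1.76587254e+01,  6.31486997e-02,
        5.85576030e-02, -1.91385629e-04]), 'eef_pos': array([0.16504421, 0.60210897, 0.24057359]), 'tool_rot': array([-3.24303360e-04,  1.33504568e-01,  9.91047614e-01, -1.02541972e-03]), 'wrist_force': array([0.24759259, 0.07223099, 0.31218971]), 'moment': array([-0.06873242, -0.01257187,  0.00560451]), 'gripper_width': 0.9996228390395313} 0.019
scene {'fx': 530.2994407773805, 'fy': 530.2994407773805, 'cx': 316.9058859083715, 'cy': 237.61681615933585, 'k1': 0.017657534702586603, 'R': array([[-0.42849241,  0.9035221 , -0.00648569],
       [ 0.66183503,  0.30897026, -0.68301667],
       [-0.61511677, -0.29695992, -0.73037399]]), 't': array([ 0.27075524, -0.27361162,  1.47378469])}
top {'fx': 580.4925299605853, 'fy': 580.4925299605853, 'cx': 317.89089135797406, 'cy': 238.17222605293745, 'k1': -0.18414626147272653, 'R': array([[ 0.00411596, -0.99982467, -0.01826702],
       [-0.98839787, -0.00129401, -0.15188146],
       [ 0.15183119,  0.01868022, -0.9882299 ]]), 't': array([-0.05635252,  0.53931933,  1.29209302])}
wrist {'fx': 392.8161841709965, 'fy': 392.8161841709965, 'cx': 323.4763830654052, 'cy': 237.1537134835971, 'k1': -0.006862448986222056, 'R': array([[ 0.26538527,  0.96414106, -0.00163587],
       [ 0.929401  , -0.25537077,  0.26645739],
       [ 0.25648476, -0.07223425, -0.96384531]]), 't': array([-0.62357613, -0.03018853,  0.39048372])}
```

View pics/scene0.png

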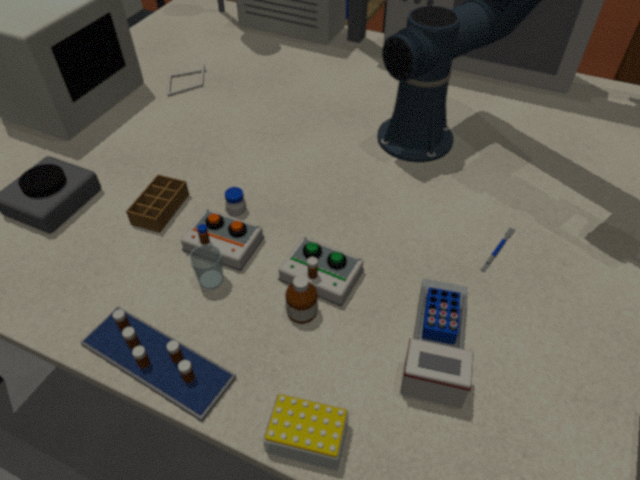

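View pics/top0.png

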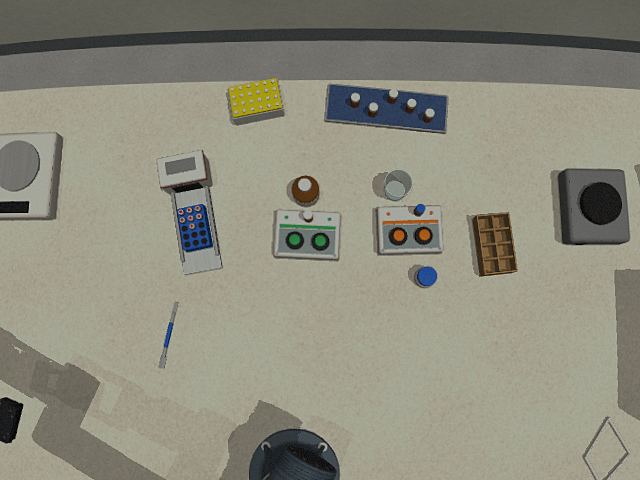

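View pics/wrist0.png

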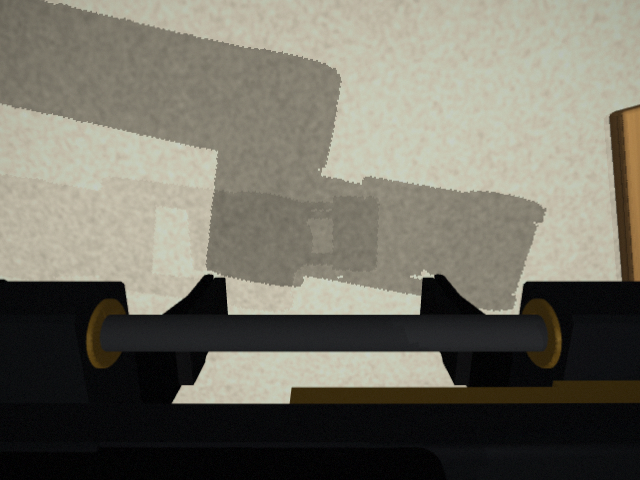

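The top view shows the rack at about (195,228), housing (183,170), green buttons (294,240)/(320,241), and orange box (408,230). I'll enlarge these for measuring.

```bash
cat > h.py <<'E'
import numpy as np, cv2
from station import *
def load(n):
    d=get_image(n); d["K"]=np.array([[d["fx"],0,d["cx"]],[0,d["fy"],d["cy"]],[0,0,1]]); d["D"]=np.array([d["k1"],0,0,0]); return d
def px2w(d,uv,z):
    p=cv2.undistortPoints(np.array(uv,float).reshape(-1,1,2),d["K"],d["D"]).reshape(-1,2)
    r=np.c_[p,np.ones(len(p))]@d["R"]; c=-d["R"].T@d["t"]
    z=np.broadcast_to(z,len(p)); return c+r*((z-c[2])/r[:,2])[:,None]
def w2px(d,X):
    return cv2.projectPoints(np.array(X,float).reshape(-1,1,3),cv2.Rodrigues(d["R"])[0],d["t"],d["K"],d["D"])[0].reshape(-1,2)
def crop(d,x0,y0,w,h,s,fn):
    cv2.imwrite(fn,cv2.resize(d["image"][y0:y0+h,x0:x0+w,::-1],None,fx=s,fy=s,interpolation=cv2.INTER_CUBIC))
E
python3 - <<'E'
from h import *
d=load("top"); crop(d,150,140,100,140,4,"pics/t1.png"); crop(d,265,165,90,100,6,"pics/t2.png")
d=load("scene"); crop(d,395,270,90,130,4,"pics/s1.png"); crop(d,270,230,100,100,6,"pics/s2.png")
E
```

```text
(no output)
```

View pics/t1.png

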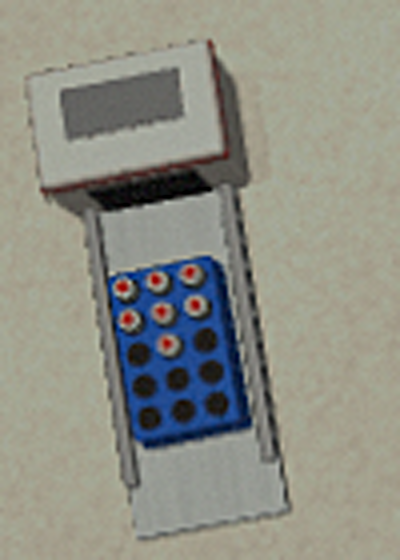

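View pics/t2.png

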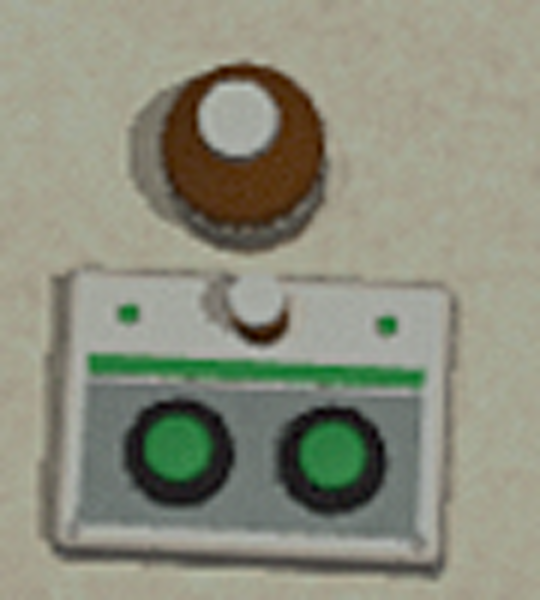

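View pics/s2.png

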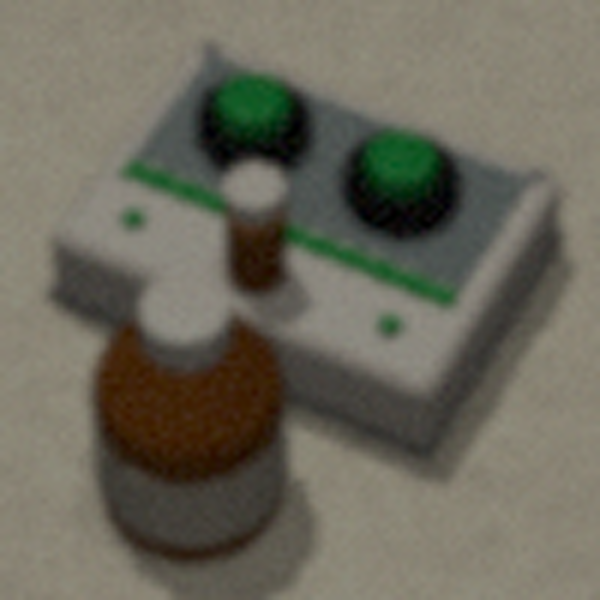

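View pics/s1.png

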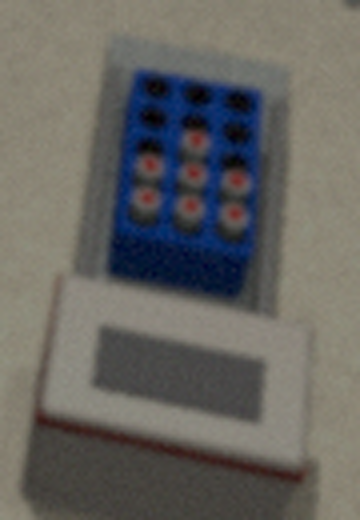

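```bash
python3 - <<'E'
from h import *
np.set_printoptions(precision=4,suppress=True)
d=load("top")
f=lambda l,z,x0=150,y0=140,s=4: px2w(d,[((x+.5)/s-.5+x0,(y+.5)/s-.5+y0) for x,y in l],z)
print("cam",-d["R"].T@d["t"])
H=f([(25,75),(212,40),(230,155),(42,190)],.085);print("house",H)
D=f([(137,537),(290,510)],.012);print("deck near",D, D.mean(0))
Rk=f([(141,440),(251,424),(217,257),(112,272)],.052);print("rack top",Rk,Rk.mean(0))
Rl=f([(133,487),(272,460),(228,185),(90,208)],.024);print("rails",Rl)
im=cv2.cvtColor(d["image"],cv2.COLOR_RGB2HSV)
for name,n in (("top",d),("scene",load("scene"))):
    im=cv2.cvtColor(n["image"],cv2.COLOR_RGB2HSV)
    for col,lo,hi in (("green",50,85),("orange",8,18)):
        m=cv2.inRange(im,(lo,150,60),(hi,255,255))
        k,_,st,c=cv2.connectedComponentsWithStats(m)
        for i in range(1,k):
            if st[i,4]>60: print(name,col,st[i],c[i],px2w(n,[c[i]],.062))
E
```

```text
cam [ 0.3371 -0.0798  1.3578]
house [[0.7197 0.3214 0.085 ]
 [0.7391 0.2113 0.085 ]
 [0.6704 0.1978 0.085 ]
 [0.6508 0.3072 0.085 ]]
deck near [[0.4583 0.2615 0.012 ]
 [0.4748 0.1703 0.012 ]] [0.4665 0.2159 0.012 ]
rack top [[0.5107 0.251  0.052 ]
 [0.5201 0.1869 0.052 ]
 [0.618  0.2103 0.052 ]
 [0.6094 0.2724 0.052 ]] [0.5645 0.2301 0.052 ]
rails [[0.4866 0.2619 0.024 ]
 [0.5028 0.1795 0.024 ]
 [0.668  0.2115 0.024 ]
 [0.6545 0.2954 0.024 ]]
top green [280 224  55   5 111] [306.7477 226.2793] [[ 0.5634 -0.0299  0.062 ]]
top green [289 234  11  11  99] [294.0808 239.1212] [[ 0.534  -0.0015  0.062 ]]
top green [315 235  11  12  96] [319.8542 240.4271] [[ 0.5311 -0.0597  0.062 ]]
top orange [292 176  27  26 374] [305.3422 190.4465] [[ 0.6468 -0.0261  0.062 ]]
top orange [383 220  55   4 153] [410.5621 221.3529] [[ 0.5752 -0.2658  0.062 ]]
top orange [419 229  11  12 107] [424.0187 234.4486] [[ 0.5451 -0.2959  0.062 ]]
top orange [393 230  12  12 104] [398.4423 235.0673] [[ 0.5435 -0.2376  0.062 ]]
scene green [306 243  12   8  70] [311.6    246.5714] [[ 0.5333 -0.0587  0.062 ]]
scene green [331 253  12   8  76] [336.1579 256.25  ] [[ 0.5361 -0.0008  0.062 ]]
scene orange [142   0  15  10 120] [149.5917   4.1167] [[-0.2854 -1.106   0.062 ]]
scene orange [ 578    0   62   79 2858] [610.669   37.3446] [[-0.7024  0.4231  0.062 ]]
scene orange [367   5  17  26 235] [376.2809  20.3021] [[-0.5084 -0.3137  0.062 ]]
scene orange [145 185  26  15  77] [159.7273 192.5844] [[ 0.5303 -0.4527  0.062 ]]
scene orange [208 214  12   9  86] [213.2674 217.9302] [[ 0.5485 -0.2938  0.062 ]]
scene orange [231 221  12  10  92] [236.413 225.5  ] [[ 0.547  -0.2349  0.062 ]]
scene orange [207 233  36  13  75] [224.5467 239.0933] [[ 0.5927 -0.2367  0.062 ]]
scene orange [287 285  28  21 316] [299.3481 295.5348] [[ 0.6589 -0.0245  0.062 ]]
```

```bash
cat >> h.py <<'E'
from scipy.spatial.transform import Rotation as Ro
def tool():
    o=get_obs(); q=o["tool_rot"]; return o,Ro.from_quat([q[1],q[2],q[3],q[0]])
def go(p,ydeg):
    """shift (mm) in tool axes and rotvec deg to reach world p, tool y at heading ydeg, z down"""
    o,R=tool(); a=np.radians(ydeg); y=np.array([np.cos(a),np.sin(a),0]); z=np.array([0,0,-1.]); x=np.cross(y,z)
    T=Ro.from_matrix(np.c_[x,y,z])
    print("t",o["time"],"pos",o["eef_pos"],"F",o["wrist_force"],"w",o["gripper_width"])
    print("d",np.round(R.inv().apply(np.array(p)-o["eef_pos"])*1000,1),"rot",np.round((R.inv()*T).as_rotvec(degrees=True),2))
E
python3 -c "
from h import *
go([.4858,.2155,.15],100.5)"
```

```text
t 0.35 pos [0.16527509 0.60257581 0.24131851] F [ 0.35512577  0.52823172 -0.3842687 ] w 0.9959835215103218
d [-411.5 -288.4   91.4] rot [-3.000e-02 -1.000e-02 -2.584e+01]
```

```bash
python3 -m inch '[{"dx":-0.02,"dy":-0.014,"dz":0,"rz":-2,"fingers":0.03},{"dx":-0.06,"dy":-0.042,"dz":0,"rz":-5,"fingers":0.03},{"dx":-0.1,"dy":-0.07,"dz":0,"rz":-8,"fingers":0.03},{"dx":-0.14,"dy":-0.098,"dz":0,"rz":-11,"fingers":0.03},{"dx":-0.18,"dy":-0.126,"dz":0,"rz":-14,"fingers":0.03},{"dx":-0.22,"dy":-0.154,"dz":0,"rz":-17,"fingers":0.03},{"dx":-0.26,"dy":-0.182,"dz":0.01,"rz":-20,"fingers":0.03},{"dx":-0.3,"dy":-0.21,"dz":0.03,"rz":-23,"fingers":0.03},{"dx":-0.34,"dy":-0.238,"dz":0.05,"rz":-25.8,"fingers":0.03},{"dx":-0.38,"dy":-0.266,"dz":0.07,"rz":-25.8,"fingers":0.03},{"dx":-0.4115,"dy":-0.2884,"dz":0.0914,"rz":-25.8,"fingers":0.03},{"dx":-0.4115,"dy":-0.2884,"dz":0.0914,"rz":-25.8,"fingers":0.03},{"dx":-0.4115,"dy":-0.2884,"dz":0.0914,"rz":-25.8,"fingers":0.03}]'
python3 -c "
from h import *
go([.4858,.2155,.048],100.5)
d=load('wrist'); cv2.imwrite('pics/w1.png',d['image'][:,:,::-1])
d=load('top'); crop(d,150,140,150,150,4,'pics/t3.png')"
```

```text
t 0.35 pos [0.16527509 0.60257581 0.24131851] F [ 0.35512577  0.52823172 -0.3842687 ] w 0.9959835215103218
d [-411.5 -288.4  193.4] rot [-3.000e-02 -1.000e-02 -2.584e+01]$[0]: bad value
```

View pics/w1.png

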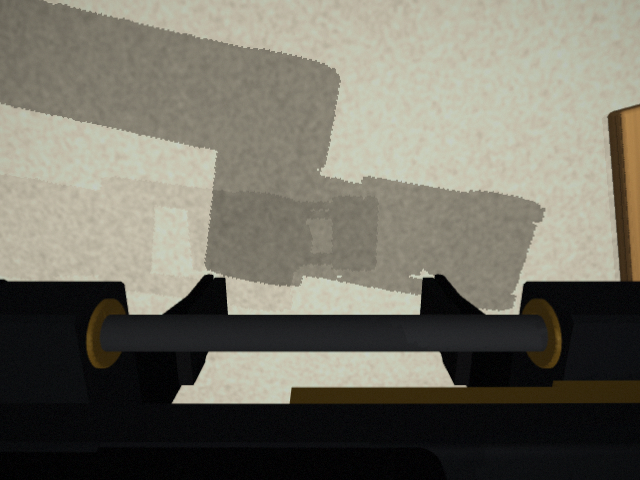

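View pics/t3.png

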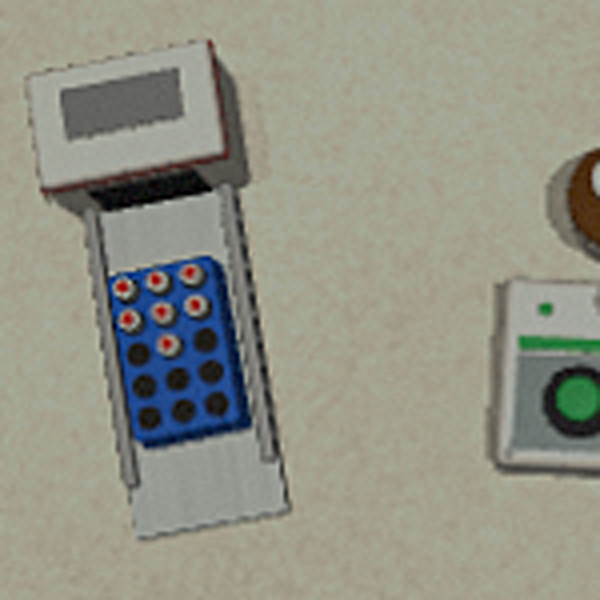

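The pictures are unchanged because the call was refused ("bad value" in row 0). I'll supply all seven fields.

```bash
python3 -m inch '[{"dx":-0.02,"dy":-0.014,"dz":0,"rx":0,"ry":0,"rz":-2,"fingers":0.03},{"dx":-0.06,"dy":-0.042,"dz":0,"rx":0,"ry":0,"rz":-5,"fingers":0.03},{"dx":-0.1,"dy":-0.07,"dz":0,"rx":0,"ry":0,"rz":-8,"fingers":0.03},{"dx":-0.14,"dy":-0.098,"dz":0,"rx":0,"ry":0,"rz":-11,"fingers":0.03},{"dx":-0.18,"dy":-0.126,"dz":0,"rx":0,"ry":0,"rz":-14,"fingers":0.03},{"dx":-0.22,"dy":-0.154,"dz":0,"rx":0,"ry":0,"rz":-17,"fingers":0.03},{"dx":-0.26,"dy":-0.182,"dz":0.01,"rx":0,"ry":0,"rz":-20,"fingers":0.03},{"dx":-0.3,"dy":-0.21,"dz":0.03,"rx":0,"ry":0,"rz":-23,"fingers":0.03},{"dx":-0.34,"dy":-0.238,"dz":0.05,"rx":0,"ry":0,"rz":-25.8,"fingers":0.03},{"dx":-0.38,"dy":-0.266,"dz":0.07,"rx":0,"ry":0,"rz":-25.8,"fingers":0.03},{"dx":-0.4115,"dy":-0.2884,"dz":0.0914,"rx":0,"ry":0,"rz":-25.8,"fingers":0.03},{"dx":-0.4115,"dy":-0.2884,"dz":0.0914,"rx":0,"ry":0,"rz":-25.8,"fingers":0.03}]'
python3 -c "
from h import *
go([.4858,.2155,.048],100.5)"
```

```text
time: 1.95
eef_pos: [0.4872, 0.2135, 0.1488]
tool_rot: [-0.001, -0.089, 0.996, -0.0]
wrist_force: [0.4, 0.4, -0.4]
gripper_width: 0.347
t 1.95 pos [0.48715684 0.21347388 0.14881042] F [ 0.35571884  0.3782038  -0.35266495] w 0.34697803674549094
d [  0.8   2.3 100.8] rot [-0.02 -0.1  -0.29]
```

```bash
python3 -m inch '[{"dx":0.001,"dy":0.002,"dz":0.02,"rx":0,"ry":0,"rz":-0.3,"fingers":0.03},{"dx":0.001,"dy":0.002,"dz":0.045,"rx":0,"ry":0,"rz":-0.3,"fingers":0.03}]'
python3 -c "
from h import *
go([.4858,.2155,.048],100.5)
d=load('wrist'); cv2.imwrite('pics/w2.png',d['image'][:,:,::-1])
d=load('scene'); crop(d,380,200,130,150,4,'pics/s3.png')"
```

```text
time: 2.2
eef_pos: [0.486, 0.2161, 0.1043]
tool_rot: [0.0, -0.092, 0.996, 0.0]
wrist_force: [-0.0, -0.1, -0.4]
gripper_width: 0.344
t 2.2 pos [0.48598341 0.21609942 0.10434579] F [-0.02514544 -0.06079726 -0.37168072] w 0.34376443920269645
d [ 0.3 -0.6 56.3] rot [-0.    0.03  0.03]
```

View pics/w2.png

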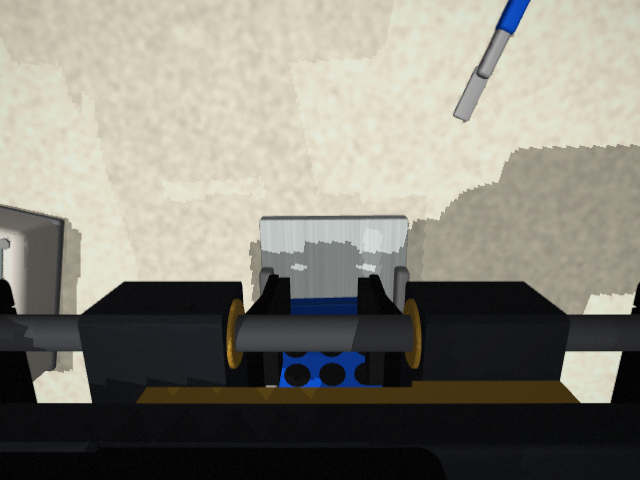

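View pics/s3.png

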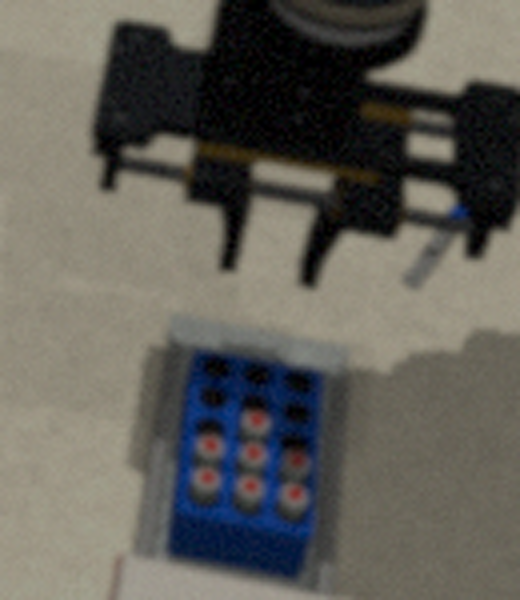

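```bash
python3 - <<'E'
from h import *
d=load('wrist')
print(px2w(d,[(262,216),(406,215)],.012), px2w(d,[(325,298),(325,311)],.052))
E
python3 -m inch '[{"dx":0,"dy":0,"dz":0.03,"rx":0,"ry":0,"rz":0,"fingers":0.03},{"dx":0,"dy":0,"dz":0.045,"rx":0,"ry":0,"rz":0,"fingers":0.03},{"dx":0,"dy":0,"dz":0.055,"rx":0,"ry":0,"rz":0,"fingers":0.03},{"dx":0,"dy":0,"dz":0.056,"rx":0,"ry":0,"rz":0,"fingers":0.03}]'
python3 -c "
from h import *
go([.4858+.051*.983+.03*.983,.2155+.081*.182,.048],100.5)"
```

```text
[[0.46708974 0.17491116 0.012     ]
 [0.45053177 0.26074329 0.012     ]] [[0.49561105 0.21901551 0.052     ]
 [0.50304486 0.22040189 0.052     ]]
time: 2.85
eef_pos: [0.4842, 0.2159, 0.0474]
tool_rot: [-0.002, -0.092, 0.996, -0.0]
wrist_force: [-0.1, 0.2, 0.7]
gripper_width: 0.345
t 2.85 pos [0.48421938 0.21587467 0.04738602] F [-0.10968287  0.17889224  0.74429539] w 0.345466240104433
d [-82.5  -0.8  -1. ] rot [-0.02 -0.26  0.07]
```

```bash
python3 -m inch '[{"dx":-0.006,"dy":0,"dz":-0.001,"rx":0,"ry":0,"rz":0,"fingers":0.03},{"dx":-0.014,"dy":0,"dz":-0.001,"rx":0,"ry":0,"rz":0,"fingers":0.03},{"dx":-0.02,"dy":0,"dz":-0.001,"rx":0,"ry":0,"rz":0,"fingers":0.03},{"dx":-0.026,"dy":0,"dz":-0.001,"rx":0,"ry":0,"rz":0,"fingers":0.03},{"dx":-0.032,"dy":0,"dz":-0.001,"rx":0,"ry":0,"rz":0,"fingers":0.03},{"dx":-0.038,"dy":0,"dz":-0.001,"rx":0,"ry":0,"rz":0,"fingers":0.03},{"dx":-0.044,"dy":-0.0005,"dz":-0.001,"rx":0,"ry":0,"rz":0,"fingers":0.03},{"dx":-0.05,"dy":-0.0005,"dz":-0.001,"rx":0,"ry":0,"rz":0,"fingers":0.03},{"dx":-0.055,"dy":-0.0005,"dz":-0.001,"rx":0,"ry":0,"rz":0,"fingers":0.03},{"dx":-0.06,"dy":-0.0005,"dz":-0.001,"rx":0,"ry":0,"rz":0,"fingers":0.03}]'
python3 -c "
from h import *
go([.4858+.051*.983+.03*.983,.2155+.081*.182,.048],100.5)
d=load('scene'); crop(d,380,230,130,150,4,'pics/s4.png')
d=load('top'); crop(d,150,140,100,140,4,'pics/t4.png')"
```

```text
time: 4.1
eef_pos: [0.5435, 0.2265, 0.0481]
tool_rot: [-0.002, -0.092, 0.996, -0.0]
wrist_force: [-2.0, 0.5, 0.9]
gripper_width: 0.345
t 4.1 pos [0.54353743 0.22645448 0.04812901] F [-2.00066168  0.54135184  0.92846284] w 0.345290282010963
d [-22.2  -0.3   0. ] rot [-0.02 -0.27  0.07]
```

View pics/s4.png

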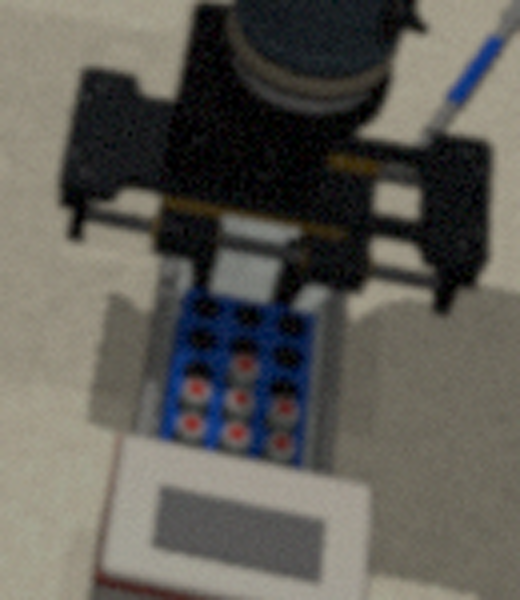

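View pics/t4.png

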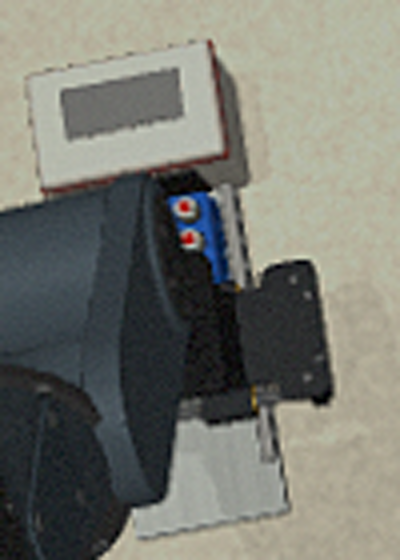

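The rack is sliding square between the rails under about 2 N. I'll keep going until it meets the stop.

```bash
python3 -m inch '[{"dx":-0.003,"dy":0,"dz":0,"rx":0,"ry":0,"rz":0,"fingers":0.03},{"dx":-0.006,"dy":0,"dz":0,"rx":0,"ry":0,"rz":0,"fingers":0.03},{"dx":-0.009,"dy":0,"dz":0,"rx":0,"ry":0,"rz":0,"fingers":0.03},{"dx":-0.012,"dy":0,"dz":0,"rx":0,"ry":0,"rz":0,"fingers":0.03}]'
python3 -m inch '[{"dx":-0.002,"dy":0,"dz":0,"rx":0,"ry":0,"rz":0,"fingers":0.03},{"dx":-0.004,"dy":0,"dz":0,"rx":0,"ry":0,"rz":0,"fingers":0.03}]'
python3 -m inch '[{"dx":-0.002,"dy":0,"dz":0,"rx":0,"ry":0,"rz":0,"fingers":0.03},{"dx":-0.004,"dy":0,"dz":0,"rx":0,"ry":0,"rz":0,"fingers":0.03}]'
```

```text
time: 4.7
eef_pos: [0.5545, 0.2284, 0.048]
tool_rot: [-0.004, -0.092, 0.996, -0.001]
wrist_force: [-6.4, -1.9, 4.9]
gripper_width: 0.343
time: 4.95
eef_pos: [0.5545, 0.2284, 0.0477]
tool_rot: [-0.008, -0.092, 0.996, -0.001]
wrist_force: [-8.3, -1.5, 7.5]
gripper_width: 0.342
time: 5.2
eef_pos: [0.5545, 0.2285, 0.0474]
tool_rot: [-0.013, -0.092, 0.996, -0.002]
wrist_force: [-9.7, -2.6, 7.4]
gripper_width: 0.341
```

```bash
python3 -m inch '[{"dx":0.002,"dy":0,"dz":-0.001,"rx":0,"ry":0,"rz":0,"fingers":0.03},{"dx":0.015,"dy":0,"dz":-0.002,"rx":0,"ry":1.5,"rz":0,"fingers":0.03},{"dx":0.03,"dy":0,"dz":-0.01,"rx":0,"ry":1.5,"rz":0,"fingers":0.03},{"dx":0.04,"dy":0,"dz":-0.04,"rx":0,"ry":1.5,"rz":0,"fingers":0.03},{"dx":0.04,"dy":0,"dz":-0.09,"rx":0,"ry":1.5,"rz":0,"fingers":0.03},{"dx":0.04,"dy":0,"dz":-0.14,"rx":0,"ry":1.5,"rz":0,"fingers":0.03}]'
python3 -c "
from h import *
go([.533,-.0301,.17],87.5)
d=load('scene'); crop(d,380,230,130,150,4,'pics/s5.png')
d=load('top'); crop(d,150,140,100,140,4,'pics/t5.png')
d=load('wrist'); cv2.imwrite('pics/w5.png',d['image'][:,:,::-1])"
```

```text
time: 5.95
eef_pos: [0.5178, 0.2218, 0.1899]
tool_rot: [-0.026, -0.092, 0.995, -0.003]
wrist_force: [1.3, -0.4, -0.6]
gripper_width: 0.346
t 5.95 pos [0.51778848 0.22178631 0.18990779] F [ 1.29988772 -0.44892858 -0.56489714] w 0.34552342558202603
d [  30.3 -250.4   21.8] rot [-0.4  -2.98 13.11]
```

View pics/s5.png

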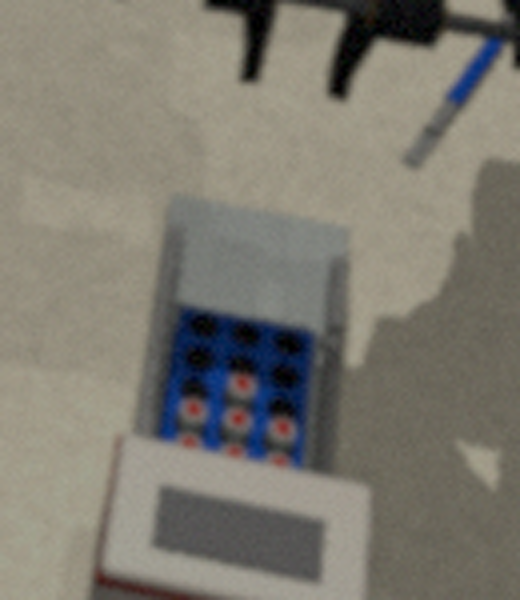

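View pics/t5.png

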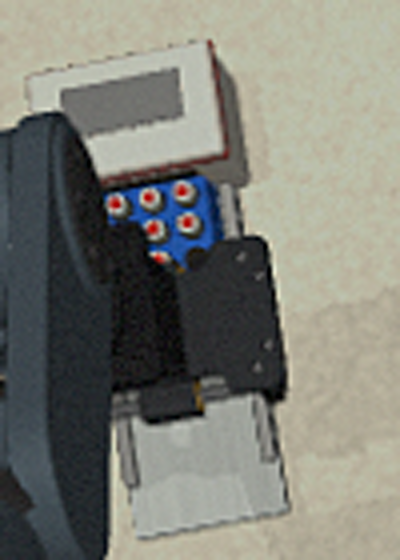

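View pics/w5.png

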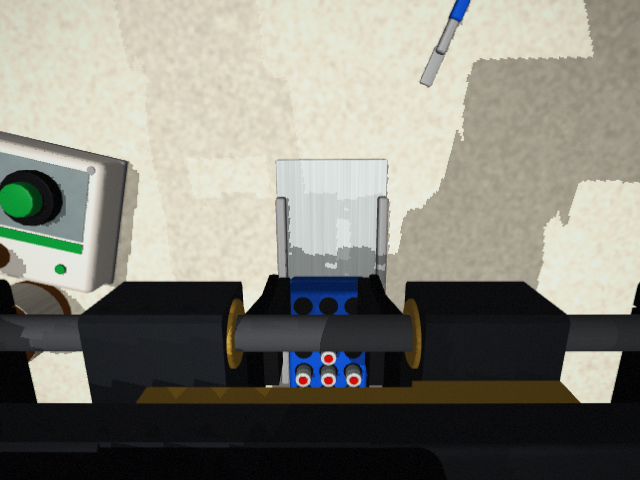

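```bash
python3 - <<'E'
from h import *
np.set_printoptions(precision=4,suppress=True)
d=load("scene"); 
f=lambda l,z,x0,y0,s=4: px2w(d,[((x+.5)/s-.5+x0,(y+.5)/s-.5+y0) for x,y in l],z)
n=f([(183,307),(315,328)],.052,380,230); o=f([(135,72),(262,90)],.052,395,270)
dk=f([(168,196),(351,228)],.012,380,230)
u=np.array([.983,.182,0])
print(n,o,dk); print("moved",(n.mean(0)-o.mean(0))@u,"edge from deck end",(n.mean(0)-dk.mean(0))@u)
t=load("top"); print(w2px(t,[[.5648+.1*.983,.234+.1*.182,.052]]))
g=lambda l,z: px2w(t,[((x+.5)/4-.5+150,(y+.5)/4-.5+140) for x,y in l],z)
a=g([(117,206),(150,198),(183,191),(155,230),(189,223)],.06); b=g([(124,290),(157,281),(191,273),(162,313),(196,306)],.06)
print(((a-b)@u))
E
```

```text
[[0.5723 0.2036 0.052 ]
 [0.5574 0.2641 0.052 ]] [[0.526  0.1952 0.052 ]
 [0.5103 0.255  0.052 ]] [[0.4767 0.1713 0.012 ]
 [0.4568 0.2638 0.012 ]]
moved 0.047486231712971075 edge from deck end 0.09938617950342882
[[187.0891 185.1607]]
[0.0502 0.0496 0.0491 0.0493 0.0493]
```

The rack is home. Its near edge is 99.4 mm from the deck end (nominal 100) and it stopped hard against 10 N. Next, move above the green buttons.

```bash
python3 -m inch '[{"dx":0.003,"dy":-0.02,"dz":0,"rx":0,"ry":-0.5,"rz":2,"fingers":0.05},{"dx":0.006,"dy":-0.06,"dz":0,"rx":0,"ry":-1,"rz":4,"fingers":0.05},{"dx":0.012,"dy":-0.1,"dz":0,"rx":0,"ry":-1.5,"rz":7,"fingers":0.05},{"dx":0.018,"dy":-0.14,"dz":0,"rx":0,"ry":-2,"rz":10,"fingers":0.05},{"dx":0.024,"dy":-0.18,"dz":0,"rx":-0.2,"ry":-3,"rz":13.2,"fingers":0.05},{"dx":0.028,"dy":-0.22,"dz":0.01,"rx":-0.4,"ry":-3,"rz":13.2,"fingers":0.05},{"dx":0.03,"dy":-0.245,"dz":0.02,"rx":-0.4,"ry":-3,"rz":13.2,"fingers":0.05},{"dx":0.03,"dy":-0.2504,"dz":0.022,"rx":-0.4,"ry":-3,"rz":13.2,"fingers":0.05},{"dx":0.03,"dy":-0.2504,"dz":0.022,"rx":-0.4,"ry":-3,"rz":13.2,"fingers":0.05}]'
python3 -c "
from h import *
go([.5336,-.0302,.10],87.2)
d=load('scene'); crop(d,250,180,150,150,4,'pics/s6.png')
d=load('top'); crop(d,240,160,150,140,4,'pics/t6.png')
d=load('wrist'); cv2.imwrite('pics/w6.png',d['image'][:,:,::-1])
im=cv2.cvtColor(d['image'],cv2.COLOR_RGB2HSV); m=cv2.inRange(im,(50,150,60),(85,255,255))
k,_,st,c=cv2.connectedComponentsWithStats(m)
for i in range(1,k):
  if st[i,4]>60: print(st[i],c[i],px2w(d,[c[i]],.062))
"
```

```text
time: 7.32
eef_pos: [0.5325, -0.0303, 0.1675]
tool_rot: [-0.001, 0.023, 1.0, 0.0]
wrist_force: [0.1, -0.3, 0.5]
gripper_width: 0.577
t 7.325 pos [ 0.53252653 -0.03026382  0.16749837] F [ 0.07789031 -0.27637411  0.47037877] w 0.5771459458344533
d [-1.2  0.1 67.5] rot [ 0.04 -0.1   0.12]
[ 262  222   37   39 1099] [280.00545951 241.24567789] [[ 0.52888387 -0.05782484  0.062     ]]
[ 350  222   37   39 1100] [367.58090909 241.33545455] [[ 5.31581465e-01 -1.46602259e-04  6.20000000e-02]]
[ 256  275  136    9 1080] [322.82592593 278.825     ] [[ 0.55662646 -0.0308411   0.062     ]]
[402 275  13   9 101] [408.81188119 278.7029703 ] [[0.55921019 0.02735706 0.062     ]]
```

View pics/s6.png

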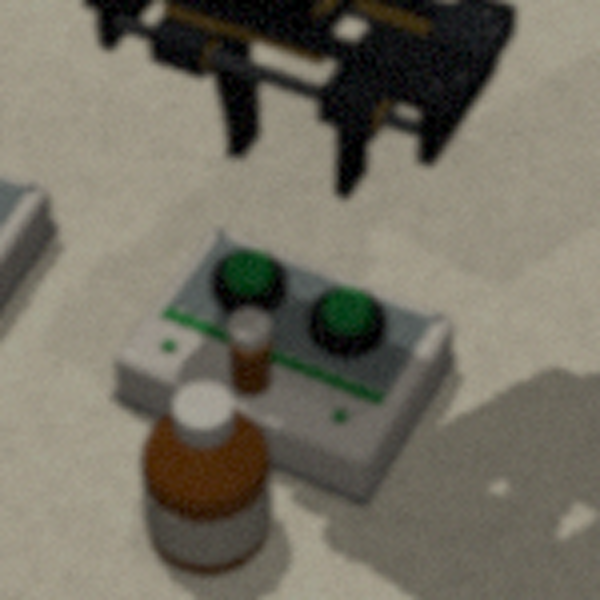

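View pics/w6.png

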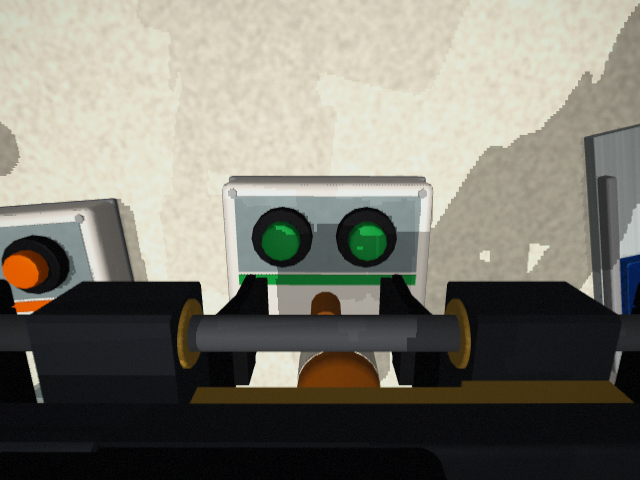

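View pics/t6.png

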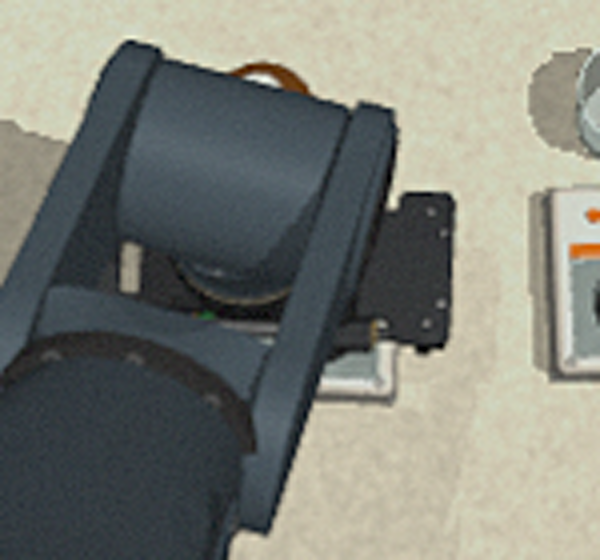

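All three cameras agree: button midpoint about (0.532,-0.030), 58 mm apart, and the fingers line up with them. Descend to just above contact.

```bash
python3 -m inch '[{"dx":0,"dy":0.0004,"dz":0.02,"rx":0,"ry":0,"rz":0,"fingers":0.05},{"dx":0,"dy":0.0004,"dz":0.045,"rx":0,"ry":0,"rz":0,"fingers":0.05},{"dx":0,"dy":0.0004,"dz":0.065,"rx":0,"ry":0,"rz":0,"fingers":0.05},{"dx":0,"dy":0.0004,"dz":0.077,"rx":0,"ry":0,"rz":0,"fingers":0.05},{"dx":0,"dy":0.0004,"dz":0.08,"rx":0,"ry":0,"rz":0,"fingers":0.05}]'
python3 -c "
from h import *
go([.5325,-.0299,.081],87.2)
d=load('scene'); crop(d,270,220,100,100,6,'pics/s7.png')
d=load('wrist'); cv2.imwrite('pics/w7.png',d['image'][:,:,::-1])
"
```

```text
time: 8.1
eef_pos: [0.5329, -0.0281, 0.088]
tool_rot: [-0.0, 0.022, 1.0, 0.0]
wrist_force: [-0.0, 0.2, 0.2]
gripper_width: 0.572
t 8.1 pos [ 0.53292691 -0.0280619   0.08797697] F [-0.00942554  0.24410952  0.19144303] w 0.5721777121267714
d [ 0.3 -1.9  7. ] rot [ 0.03 -0.04  0.33]
```

View pics/s7.png

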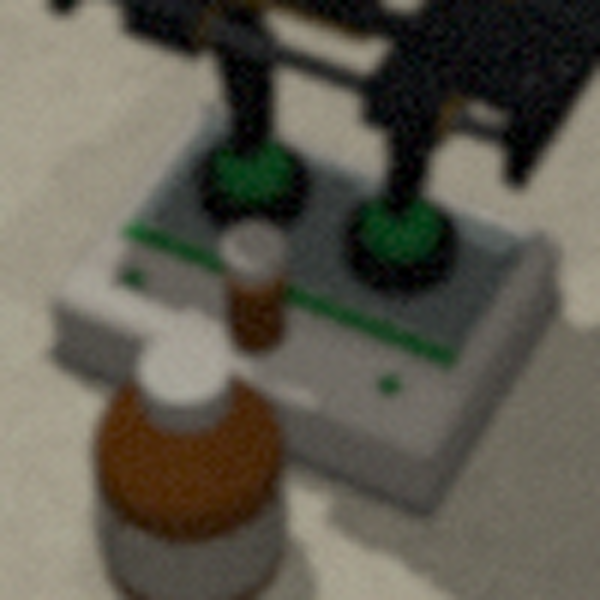

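View pics/w7.png

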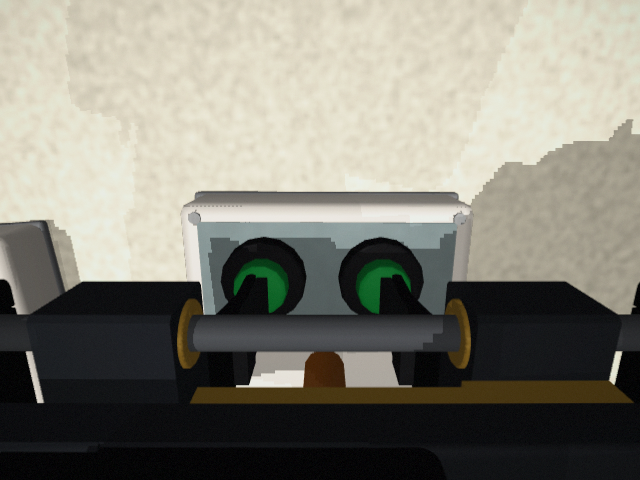

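```bash
python3 - <<'E'
from h import *
o,R=tool(); d=load('scene')
P=[o["eef_pos"]+R.apply([x,y,.019]) for y in (-.025,-.032,-.04,.025,.032,.04) for x in (-.0095,.0095)]
uv=w2px(d,P); print(np.round((uv-[270,220]+.5)*6-.5))
print(np.round((w2px(d,[[.5336,-.0012,.062],[.5316,-.0592,.062]])-[270,220]+.5)*6-.5))
i=cv2.resize(d["image"][220:320,270:370,::-1],None,fx=6,fy=6,interpolation=cv2.INTER_CUBIC)
i=cv2.convertScaleAbs(i,alpha=2.5)
for p in (uv-[270,220]+.5)*6-.5: cv2.circle(i,tuple(int(v) for v in p),3,(0,0,255),-1)
cv2.imwrite("pics/s8.png",i)
E
```

```text
[[254. 168.]
 [279. 132.]
 [236. 161.]
 [262. 126.]
 [216. 153.]
 [242. 118.]
 [382. 218.]
 [407. 182.]
 [401. 225.]
 [425. 189.]
 [422. 234.]
 [446. 197.]]
[[401. 215.]
 [253. 158.]]
```

View pics/s8.png

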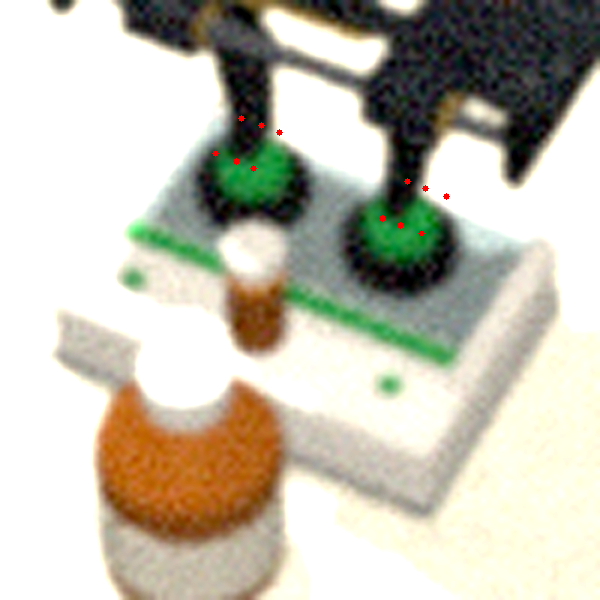

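```bash
python3 -m inch '[{"dx":-0.002,"dy":-0.0018,"dz":0,"rx":0,"ry":0,"rz":0.3,"fingers":0.05},{"dx":-0.002,"dy":-0.0018,"dz":0.003,"rx":0,"ry":0,"rz":0.3,"fingers":0.05},{"dx":-0.002,"dy":-0.0018,"dz":0.007,"rx":0,"ry":0,"rz":0.3,"fingers":0.05},{"dx":-0.002,"dy":-0.0018,"dz":0.0085,"rx":0,"ry":0,"rz":0.3,"fingers":0.05}]'
python3 -c "
from h import *
print(get_obs()['moment']);go([.5345,-.0299,.075],87.2)"
```

```text
time: 8.75
eef_pos: [0.5356, -0.0306, 0.0803]
tool_rot: [0.001, 0.025, 1.0, -0.0]
wrist_force: [-0.5, -0.4, 3.7]
gripper_width: 0.572
[0.00046718 0.05562066 0.01000785]
t 8.75 pos [ 0.53558433 -0.03060786  0.08029233] F [-0.46724845 -0.42012959  3.72631444] w 0.5724938355853902
d [1.1 0.7 5.3] rot [-0.    0.07 -0.01]
```

Both buttons are touched: 3.7 N with almost no roll moment. Press fully and hold.

```bash
python3 -m inch '[{"dx":0.001,"dy":0.0007,"dz":0.003,"rx":0,"ry":0,"rz":0,"fingers":0.05},{"dx":0.001,"dy":0.0007,"dz":0.006,"rx":0,"ry":0,"rz":0,"fingers":0.05},{"dx":0.001,"dy":0.0007,"dz":0.009,"rx":0,"ry":0,"rz":0,"fingers":0.05},{"dx":0.001,"dy":0.0007,"dz":0.011,"rx":0,"ry":0,"rz":0,"fingers":0.05},{"dx":0.001,"dy":0.0007,"dz":0.012,"rx":0,"ry":0,"rz":0,"fingers":0.05},{"dx":0.001,"dy":0.0007,"dz":0.012,"rx":0,"ry":0,"rz":0,"fingers":0.05}]'
python3 -c "
from h import *
print(get_obs()['moment']);go([.5345,-.0299,.075],87.2)
d=load('scene'); i=cv2.convertScaleAbs(cv2.resize(d['image'][220:320,270:370,::-1],None,fx=6,fy=6,interpolation=cv2.INTER_CUBIC),alpha=2); cv2.imwrite('pics/s9.png',i)
d=load('wrist'); cv2.imwrite('pics/w9.png',d['image'][:,:,::-1])"
```

```text
time: 9.5
eef_pos: [0.5356, -0.0305, 0.0748]
tool_rot: [0.003, 0.024, 1.0, -0.001]
wrist_force: [-9.8, -1.9, 50.4]
gripper_width: 0.573
[-0.03104283  1.7900543  -0.06970859]
t 9.5 pos [ 0.53559883 -0.03050607  0.07480922] F [-9.81977894 -1.94551192 50.39370592] w 0.5726129554891514
d [ 1.1  0.6 -0.2] rot [-0.11  0.33  0.03]
```

View pics/s9.png

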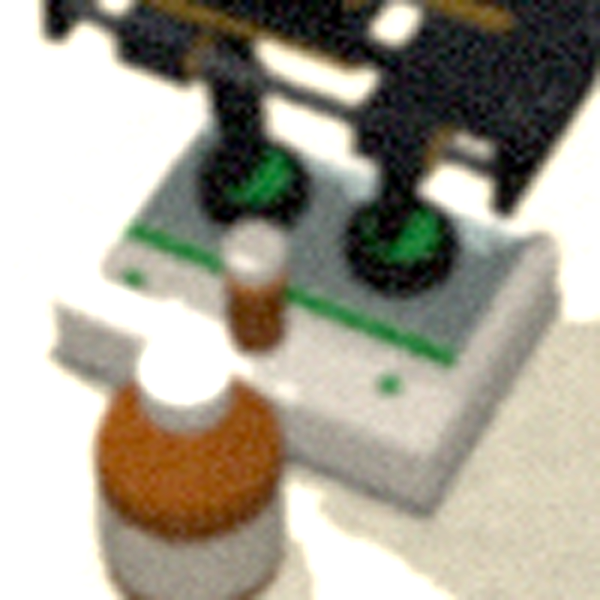

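View pics/w9.png

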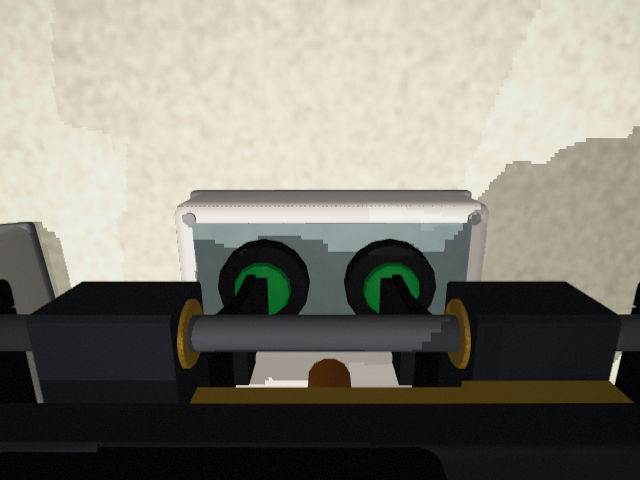

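Both buttons are bottomed (tips at 56 mm, balanced). I'll ease the overdrive and hold.

```bash
python3 -m inch '[{"dx":0,"dy":0,"dz":0.003,"rx":0,"ry":0,"rz":0,"fingers":0.05},{"dx":0,"dy":0,"dz":0.002,"rx":0,"ry":0,"rz":0,"fingers":0.05},{"dx":0,"dy":0,"dz":0.002,"rx":0,"ry":0,"rz":0,"fingers":0.05},{"dx":0,"dy":0,"dz":0.002,"rx":0,"ry":0,"rz":0,"fingers":0.05},{"dx":0,"dy":0,"dz":0.002,"rx":0,"ry":0,"rz":0,"fingers":0.05},{"dx":0,"dy":0,"dz":0.002,"rx":0,"ry":0,"rz":0,"fingers":0.05}]'
python3 -m inch '[{"dx":0,"dy":0,"dz":0.002,"rx":0,"ry":0,"rz":0,"fingers":0.05},{"dx":0,"dy":0,"dz":0.002,"rx":0,"ry":0,"rz":0,"fingers":0.05},{"dx":0,"dy":0,"dz":0.002,"rx":0,"ry":0,"rz":0,"fingers":0.05},{"dx":0,"dy":0,"dz":0.002,"rx":0,"ry":0,"rz":0,"fingers":0.05},{"dx":0,"dy":0,"dz":0.002,"rx":0,"ry":0,"rz":0,"fingers":0.05},{"dx":0,"dy":0,"dz":0.002,"rx":0,"ry":0,"rz":0,"fingers":0.05},{"dx":0,"dy":0,"dz":0.002,"rx":0,"ry":0,"rz":0,"fingers":0.05},{"dx":0,"dy":0,"dz":0.002,"rx":0,"ry":0,"rz":0,"fingers":0.05},{"dx":0,"dy":0,"dz":0.002,"rx":0,"ry":0,"rz":0,"fingers":0.05},{"dx":0,"dy":0,"dz":0.002,"rx":0,"ry":0,"rz":0,"fingers":0.05},{"dx":0,"dy":0,"dz":0.002,"rx":0,"ry":0,"rz":0,"fingers":0.05},{"dx":0,"dy":0,"dz":0.002,"rx":0,"ry":0,"rz":0,"fingers":0.05},{"dx":0,"dy":0,"dz":0.002,"rx":0,"ry":0,"rz":0,"fingers":0.05}]'
python3 -c "
from h import *
print(get_obs()['moment']);go([.5345,-.0299,.075],87.2)"
```

```text
time: 10.35
eef_pos: [0.5355, -0.0305, 0.0752]
tool_rot: [0.003, 0.024, 1.0, -0.001]
wrist_force: [-3.6, -0.4, 20.6]
gripper_width: 0.578
time: 11.98
eef_pos: [0.5355, -0.0305, 0.0752]
tool_rot: [0.004, 0.024, 1.0, -0.001]
wrist_force: [-3.1, -0.4, 17.9]
gripper_width: 0.572
[0.08736908 0.61371074 0.01584884]
t 11.975 pos [ 0.53545563 -0.0305369   0.07523586] F [-3.07589048 -0.43881069 17.86227825] w 0.5717977519924984
d [1.  0.6 0.2] rot [-0.14  0.42  0.02]
```

```bash
python3 -m inch '[{"dx":0,"dy":0,"dz":-0.003,"rx":0,"ry":0,"rz":0,"fingers":0.05},{"dx":0,"dy":0,"dz":-0.008,"rx":0,"ry":0,"rz":0,"fingers":0.05},{"dx":0,"dy":0,"dz":-0.02,"rx":0,"ry":0,"rz":0,"fingers":0.05},{"dx":0,"dy":0,"dz":-0.05,"rx":0,"ry":0,"rz":0,"fingers":0.05},{"dx":0,"dy":0,"dz":-0.1,"rx":0,"ry":0,"rz":0,"fingers":0.05},{"dx":0,"dy":0,"dz":-0.14,"rx":0,"ry":0,"rz":0,"fingers":0.05},{"dx":0.05,"dy":0,"dz":-0.16,"rx":0,"ry":0,"rz":0,"fingers":0.05},{"dx":0.1,"dy":0,"dz":-0.16,"rx":0,"ry":0,"rz":0,"fingers":0.05},{"dx":0.1,"dy":0,"dz":-0.16,"rx":0,"ry":0,"rz":0,"fingers":0.05},{"dx":0.1,"dy":0,"dz":-0.16,"rx":0,"ry":0,"rz":0,"fingers":0.05}]'
python3 -c "
from h import *
d=load('scene'); cv2.imwrite('pics/s10.png',d['image'][:,:,::-1]); crop(d,270,220,240,150,3,'pics/s10b.png')
d=load('top'); crop(d,150,60,330,230,2,'pics/t10.png')
o=get_obs(); print(o['wrist_force'],abs(o['qvel']).max())"
```

```text
time: 13.22
eef_pos: [0.4352, -0.0254, 0.235]
tool_rot: [0.005, 0.024, 1.0, -0.002]
wrist_force: [0.5, -0.3, 1.0]
gripper_width: 0.578
[ 1.05202626  0.49803971 -0.73990997] 0.009457258899619377
```

View pics/s10b.png

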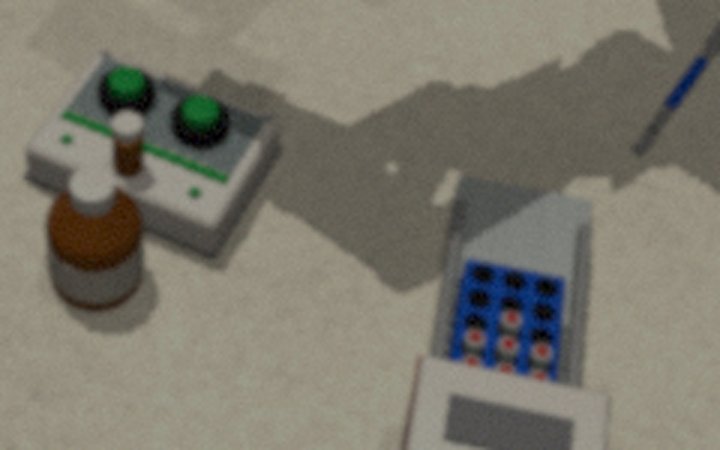

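View pics/t10.png

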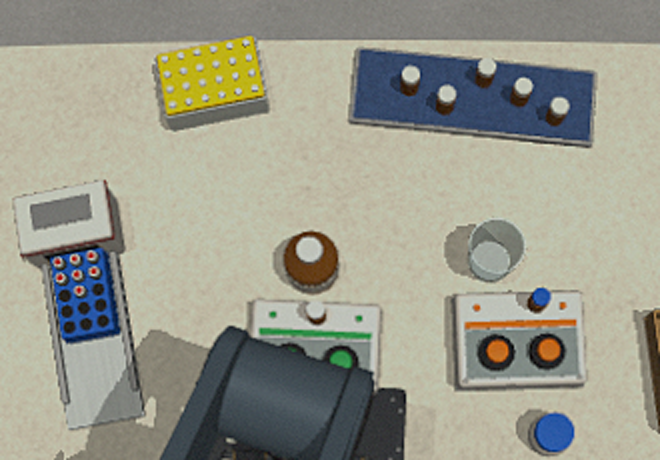

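```bash
python3 - <<'E'
from h import *
t=load("top"); crop(t,150,140,100,140,4,"pics/t11.png")
g=lambda l,z: px2w(t,[((x+.5)/2-.5+150,(y+.5)/2-.5+60) for x,y in l],z)
u=np.array([.983,.182,0])
n=g([(67,342),(120,331)],.052).mean(0); dk=g([(68,429),(144,415)],.012).mean(0)
print((n-dk)@u)
E
```

```text
0.09524421502420996
```

View pics/t11.png

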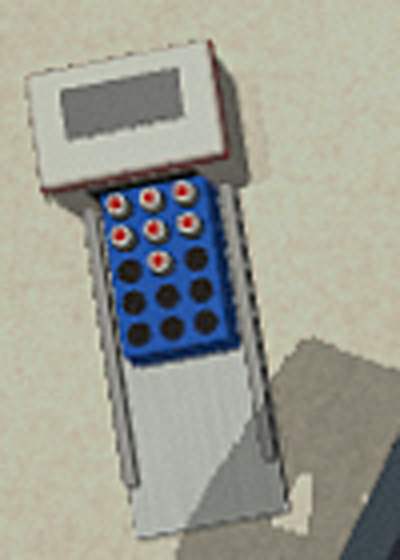

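```bash
python3 - <<'E'
from h import *
t=load("top")
g=lambda l,z: px2w(t,[((x+.5)/4-.5+150,(y+.5)/4-.5+140) for x,y in l],z)
for a in (10,10.5,11):
    u=np.array([np.cos(np.radians(a)),np.sin(np.radians(a)),0])
    n=g([(129,357),(239,342)],.052).mean(0); o=g([(141,440),(251,424)],.052).mean(0); dk=g([(137,537),(290,510)],.012).mean(0)
    h=g([(42,190),(230,155)],.085).mean(0); fr=g([(100,190),(207,176)],.052).mean(0)
    print((n-dk)@u,(n-o)@u,"housing front-deck",(h-dk)@u,"rack front->housing",(h-fr)@u,"near->housing",(h-n)@u)
# projected corners of home rack predicted at bay est
b=np.radians(10.5);c,s=np.cos(b),np.sin(b)
for x in (-.03,.07): 
  for y in (.03,-.034):
    p=[.5943+c*x-s*y,.2396+s*x+c*y,.052]; q=w2px(t,[p])[0]; print(x,y,(q-[150,140]+.5)*4-.5)
E
```

```text
0.09754363332500612 0.04889117980666766 housing front-deck 0.19750850265271114 rack front->housing -0.0014948517198073651 near->housing 0.099964869327705
0.0974949374142985 0.04889208688142862 housing front-deck 0.19752127751196005 rack front->housing -0.0014712470129643674 near->housing 0.10002634009766155
0.09743881688663976 0.04888927063448013 housing front-deck 0.19751901036119168 rack front->housing -0.0014475302649651683 near->housing 0.10008019347455192
-0.03 0.03 [122.99372394 356.60855734]
-0.03 -0.034 [230.25691031 336.65648061]
0.07 0.03 [100.18000164 191.57875046]
0.07 -0.034 [205.90670935 171.36942779]
```

The rack's near edge is 100.0 mm from the housing front, which is exactly the rack's length. The buttons are up and nothing is touching, so I'm handing in.

```bash
python3 -c "
from station import *
print(finish_job())"
```

```text
the job is handed in; nothing more can be done
None
```

I pushed the blue rack home, pressed and held both green buttons together, let go, and handed the job in at about 13.5 s. No verdict was reported.

- **Rack:** It travelled about 49 mm and stopped hard against about 10 N. The last top view puts its near edge 100.0 mm from the housing front, which is the rack's own length. Measured from the deck end, that edge reads 97.5 mm in the top view and 99.4 mm in the scene view, against 100 mm nominal. I put the difference down to calibration.
- **Buttons:** I held both fully down for about 2.5 s. The fingertips sat 6 mm below the button tops and the load was nearly even between them. In the last images both are up again.
- **Force:** The wrist force reached about 50 N at the start of the press, higher than I meant, so I eased it to 18–20 N. The limit is 120 N.
- **Surroundings:** In the last images the orange buttons are up and the other objects look undisturbed, though I did not measure their positions. The arm was clear of everything when I handed in.

The first move command was refused because fields were missing, and nothing moved. One wrist-camera reading of the deck disagreed with the top view by about 8 mm. I relied on contact force instead, and that matched the top view.

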